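# Top up the jam jar carrier

## Robot

A 6-joint arm with a two-finger parallel gripper is mounted at the origin on the work surface. World frame = base frame: x ahead of the robot, y to its left, z up, the work surface at z = 0. Lengths are in m, angles in rad, forces in N, time in s.
With the tool pointing down it reaches from about 0.4 to 0.825 m from the base axis. Payload 7 kg.
Tool frame: the origin (TCP) lies at the very end of the fingers, on their centre line; the grasp point (between the pads) lies 19 mm behind it (arm.pinch_z is the z of the grasp point in the tool frame, in m); z points along the fingers, y is the direction in which the jaws open and shut (so a half turn about z gives the same grasp; the last joint's range is limited). The gripper opens to 88 mm and grips with 3 to 60 N. Pads are 19 mm wide; open, the fingers measure 130 mm over their backs; the gripper's body (78 mm by 193 mm) begins 47 mm behind the grasp point.
Start: joints at [1.502, 0.359, 0.012, 0, -1.224, -0.288], TCP at [0.236, 0.632, 0.227] pointing down, gripper open.
Joint ranges: [-3.07, 3.07], [-1.43, 2.12], [-1.02, 1.25], [-3.03, 1.67], [-3.05, -0], [-3.03, 3.03]. Speed limits (rad/s): [2.39, 2.39, 3.01, 3.14, 3.14, 3.14].

## Interface

Orientations are given as [roll, pitch, yaw] about the fixed x, y, z axes, in that order (R = Rz(yaw) Ry(pitch) Rx(roll)).
In Python, from station import arm gives the robot as it stands.
- The arm moves only by the tool drive_tool, never from a script. Its argument "targets" is a list of rows, each a list of 6 numbers: the shift along the world's x, y, z in units of 0.04 m (1.0 is 0.04 m), then the turn, a rotation vector about the world's x, y, z in units of 6 degrees (1.0 is 6 degrees). In form: [[x, y, z, wx, wy, wz], ...]. A call has 1 to 5 rows; each row shifts and turns the commanded pose from where the row before left it; what a row does not reach is not made up. A row lasts 1/8 s, in which the tool goes at most 62.5 mm and 10.7 degrees, less where a joint would pass 70% of its speed; a pose out of reach is approached as far as the arm can. A call with a number of a shift or a turn outside -1 to 1 is refused whole. A call with a gripper value outside its range is refused whole. "claw" is the opening, from 0 (shut) to 1 (fully open), set as the call begins (left out, the last holds). The fingers move at their own pace and stop on an object; "newtons" is the grip in N (left out, the last holds). Time passes only in rows, so rows that do not move let the fingers close. It gives the time, the measured TCP pose, the force and the opening at its end, in the units of the state.
- arm.get_state(): the state, without advancing time (a new reading comes with each control period).
- arm.grab_frame(name): name is "scene" or "top"; returns (picture, depth): 480x640x3 uint8, red, green, blue; 480x640 float32, m along the optical axis (not along the pixel's ray), 0 where there is no reading.
- arm.get_calibration(name): a dict with "mtx" (3x3 intrinsics, pixels), "origin" and "rotation" of the camera in the world. Camera axes: x right, y up, looking along -z (the intrinsics and any distortion apply to the point x, -y, -z); pixel columns grow to the right and rows downward; lengths in m; the calibration is good to about 2 mm. A picture is of the moment at which its call begins. get_calibration takes no time and is no camera call.
- arm.job_done(): hands the job in, once; it reports no verdict.
Trained networks look in the newest picture that a camera, given by its name, has taken for a name from the list of things; names that differ only in an ending like _2 or _b are one class to them, and where a whole thing is asked for, a point or a joint stands for the part that bears it (a point fixed in the world has none). Each returns a list of dicts, best first, with "score" (0 to 1); they miss things now and then, are a little off and sometimes report something else, mostly with a low value. They report only what shows in the picture. A call takes as long as a camera call.
- arm.search_frame(target, camera): "point" ([x, y, z] in m, in the coordinates of the camera as it stood for that picture, good to about 4 mm: the middle of the surface that is visible of it).
- arm.cut_out(target, camera): "pixels" (480x640 bool, what is visible of it).
- arm.landmark_of(target, camera): "point" ([x, y, z] in m, in the coordinates of the camera as it stood for that picture, good to about 4 mm: a listed point, or the origin of a listed thing).
The state is a dict: "t": time; "q": joint angles; "qd": joint speeds; "joint_efforts": joint torques, N m; "eef_pos": TCP position; "ee_rot": TCP orientation; "force": force on the tool from outside, world axes, zero at the start; "moment": the same for the moment, N m; "width": finger opening in m.
Only numpy, scipy, OpenCV 4.12 (cv2) and the standard library are available. Lean on these libraries where they do the work, as an engineer would, in place of code of your own. Each camera call takes 0.05 s, during which the arm holds its last target. There are 200 camera calls.

## Task

The low wooden carrier beside the pastries has three round holes in its covered top and only one jam jar in it. Fill its two empty holes with the two loose jam jars of that same size standing among the other things on the counter, one in each, upright and right down on the carrier's floor, set down gently rather than dropped in. Leave the jar that is already in the carrier where it is.

Things in the scene. Friction and masses are not known exactly. Their poses are not given: they have to be found in the camera images.
- carrier: Fixed wooden box, 115 (x) by 300 (y) by 42 mm tall, turned up to 20 degrees. Its 8 mm cover has three round 78 mm holes in a row at y = -95, 0, +95 mm, x = 0; one is filled, two are empty. Inside floor, where jars stand: 6 mm above the counter. Origin: centre of underside, z up. Jars in it stand 35 mm apart along the row; free finger room lies across the row (its x).
- jar_in: The jar already in the carrier, in any one of its three holes: red jam jar with paper band and flat steel lid: round, 60 mm diameter, straight-sided from its foot up to 84 mm, 105 mm tall overall, 0.2 to 0.45 kg. Origin: centre of its underside, z up its axis. 
- jar_1: Loose jar standing on the counter: red jam jar with paper band and flat steel lid: round, 60 mm diameter, straight-sided from its foot up to 84 mm, 105 mm tall overall, 0.2 to 0.45 kg. Origin: centre of its underside, z up its axis. Among bystanders (slim 130 mm tall bottle, much smaller jar, mug, low tin), centres over 100 mm apart.
- jar_2: The second loose jar on the counter, just like jar_1: red jam jar with paper band and flat steel lid: round, 60 mm diameter, straight-sided from its foot up to 84 mm, 105 mm tall overall, 0.2 to 0.45 kg. Origin: centre of its underside, z up its axis. 

How it is judged:
By the outcome, as a careful person would: the job done as asked, in the order asked, and still so for the second after the job is handed in, with the robot touching nothing.
It also fails if it takes over 58 s, if anything falls off the work surface, if the arm or the gripper's body presses on something with over 40 N, if the wrist force passes 120 N, or if a joint passes its speed limit or range.

## Working session

There is one attempt and no reset: what is moved stays moved. The work goes in short steps, Python scripts to look and compute and a tool call to move; the robot and the scene stay as the last step left them, time stands still between calls to the robot, and variables do not carry over. Pictures are saved under pics/ and viewed, about 8 in all and at most 12, crops included, and the job is handed in when it is done.

Besides the shell and the picture viewer there is one more tool, called after "Emit:" as name(argument=value, ...), one argument or row to a line, values as JSON. drive_tool: Moves the arm, as the interface text tells. Shifts and turns lie within -1 to 1; 1 stands for 0.04 m of shift or 6 degrees of turn. Its arguments: {"type":"object","properties":{"targets":{"type":"array"},"claw":{"type":"number"},"newtons":{"type":"number"}},"required":["targets"]}

```bash
mkdir -p pics; cat > h.py <<'E'
import numpy as np, cv2
from station import arm
def world(p,c):
    k=arm.get_calibration(c); return np.array(k["rotation"])@np.array(p)+np.array(k["origin"])
def cloud(depth,c):
    k=arm.get_calibration(c); K=np.array(k["mtx"]); v,u=np.mgrid[0:480,0:640]
    P=np.stack([(u-K[0,2])/K[0,0]*depth,-(v-K[1,2])/K[1,1]*depth,-depth],-1)
    return P@np.array(k["rotation"]).T+np.array(k["origin"])
E
python3 - <<'E'
from h import *
ims=[]
for c in ("top","scene"):
    im,d=arm.grab_frame(c); np.save(f"{c}.npy",d); cv2.imwrite(f"pics/{c}0.png",im[:,:,::-1])
    k=arm.get_calibration(c); print(c,np.round(k["origin"],3),np.round(k["mtx"],1).tolist())
    P=cloud(d,c)
    for n in ("carrier","jar_1"):
        for r in arm.landmark_of(n,c): print(n,"lm",round(r["score"],2),world(r["point"],c).round(3))
        for r in arm.cut_out(n,c):
            m=r["pixels"]&(d>0); q=P[m]; z=q[:,2]; v,u=np.nonzero(m)
            t=q[z>np.percentile(z,97)-.006]
            print(n,"cut",round(r["score"],2),m.sum(),"px",u.mean().round(),v.mean().round(),"topz",np.percentile(z,97).round(3),"topc",((t.min(0)+t.max(0))/2).round(3))
print({k:np.round(v,3).tolist() for k,v in arm.get_state().items()}, arm.pinch_z)
E
```

```text
top [ 0.387 -0.039  0.758] [[439.9, 0.0, 309.3], [0.0, 439.9, 235.5], [0.0, 0.0, 1.0]]Traceback (most recent call last):
  File "<stdin>", line 6, in <module>
  File "h.py", line 8, in cloud
    return P@np.array(k["rotation"]).T+np.array(k["origin"])
           ~~~~~~~~~~~~~~~~~~~~~~~~~~~^~~~~~~~~~~~~~~~~~~~~~
ValueError: operands could not be broadcast together with shapes (480,640) (3,)
```

View pics/top0.png

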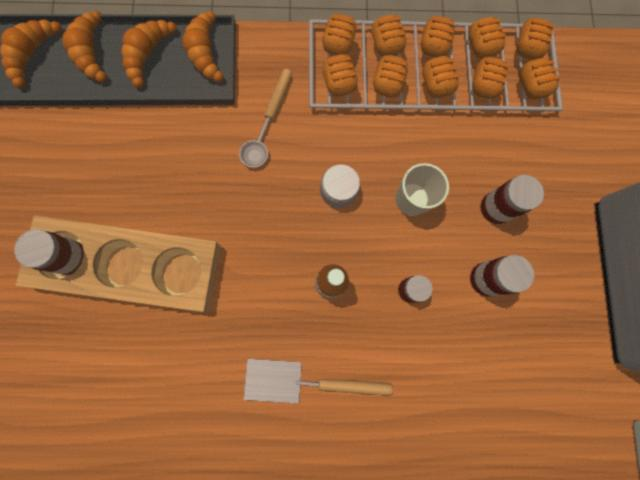

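The top view shows the carrier at the left (px ~118,264), with its leftmost hole filled. The two large red jars are at the right (lids ~522,195 and ~514,274). The small jar (416,289), mug, tin and bottle stand between them. The rotation comes as roll-pitch-yaw, so I'll fix the helper.

```bash
sed -i 's/np.array(k\["rotation"\])/rot(k)/' h.py; cat >> h.py <<'E'
from scipy.spatial.transform import Rotation as Ro
def rot(k): return Ro.from_euler("xyz",k["rotation"]).as_matrix()
E
python3 - <<'E'
from h import *
for c in ("top","scene"):
    im,d=arm.grab_frame(c); cv2.imwrite(f"pics/{c}0.png",im[:,:,::-1])
    k=arm.get_calibration(c); print(c,np.round(k["origin"],3),np.round(k["rotation"],3))
    P=cloud(d,c)
    for n in ("carrier","jar_1"):
        for r in arm.landmark_of(n,c): print(n,"lm",round(r["score"],2),world(r["point"],c).round(3))
        for r in arm.cut_out(n,c):
            m=r["pixels"]&(d>0); q=P[m]; z=q[:,2]; v,u=np.nonzero(m)
            t=q[z>np.percentile(z,90)-.006]
            print(n,"cut",round(r["score"],2),m.sum(),"px",u.mean().round(),v.mean().round(),"topz",np.percentile(z,90).round(3),"topc",((t.min(0)+t.max(0))/2).round(3), "size",np.ptp(t,axis=0).round(3))
            if n=="carrier" :
                t=q[abs(z-.042)<.004]; print(cv2.minAreaRect(t[:,:2].astype(np.float32)))
print({k:np.round(v,3).tolist() for k,v in arm.get_state().items()}, arm.pinch_z)
E
```

```text
top [ 0.387 -0.039  0.758] [ 0.183 -0.036 -1.576]
carrier lm 0.7 [ 0.474  0.246 -0.003]
carrier cut 0.59 9318 px 126.0 265.0 topz 0.043 topc [0.474 0.244 0.063] size [0.155 0.313 0.053]
((0.4743717908859253, 0.24399389326572418), (0.30047762393951416, 0.11516658961772919), 81.83606719970703)
jar_1 lm 0.84 [ 0.453 -0.376 -0.001]
jar_1 lm 0.67 [ 0.582 -0.408 -0.003]
jar_1 cut 0.83 2063 px 502.0 275.0 topz 0.106 topc [ 0.451 -0.375  0.104] size [0.055 0.058 0.008]
jar_1 cut 0.65 2098 px 512.0 199.0 topz 0.106 topc [ 0.578 -0.404  0.105] size [0.055 0.057 0.01 ]
scene [1.386 0.239 0.735] [ 0.927 -0.004  1.897]
carrier lm 0.98 [0.476 0.246 0.001]
carrier cut 0.8 7258 px 480.0 273.0 topz 0.044 topc [0.475 0.245 0.042] size [0.16  0.31  0.009]
((0.476037859916687, 0.24460484087467194), (0.3007082939147949, 0.1208958625793457), 81.56497192382812)
jar_1 lm 0.97 [ 0.456 -0.375  0.006]
jar_1 lm 0.9 [ 0.58  -0.403  0.   ]
jar_1 cut 0.77 1379 px 200.0 195.0 topz 0.105 topc [ 0.453 -0.373  0.104] size [0.062 0.057 0.009]
jar_1 cut 0.61 1606 px 157.0 224.0 topz 0.106 topc [ 0.582 -0.401  0.104] size [0.06  0.057 0.009]
{'t': 0.55, 'q': [1.502, 0.359, 0.012, -0.0, -1.224, -0.288], 'qd': [-0.001, -0.001, -0.0, 0.001, -0.002, -0.001], 'joint_efforts': [0.001, -58.19, 29.313, 6.999, 0.012, -0.0], 'eef_pos': [0.236, 0.632, 0.227], 'ee_rot': [3.142, -0.0, -0.357], 'force': [0.203, 0.304, -0.691], 'moment': [0.091, -0.044, -0.013], 'width': 0.088} -0.0188
```

View pics/scene0.png

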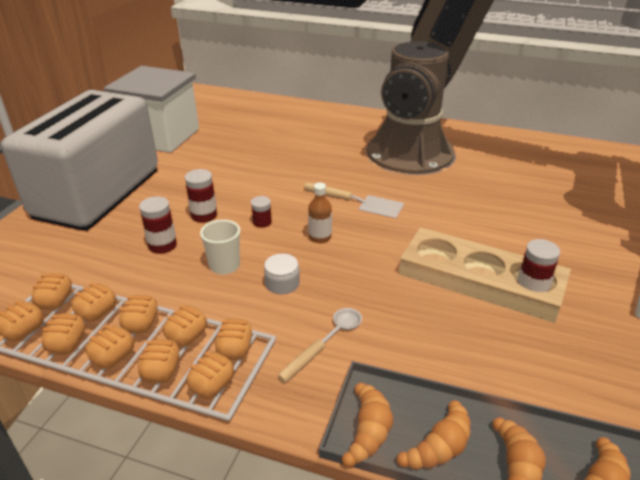

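The scene view confirms the two big loose jars at (200,195) and (157,224), and the empty holes at (437,248) and (485,262). The toaster stands close to the jars, so I'll check its clearance and what lies along the path.

```bash
python3 - <<'E'
from h import *
Q=[]
for c in ("top","scene"):
    im,d=arm.grab_frame(c); P=cloud(d,c)[d>0]; Q.append(P)
P=np.vstack(Q)
for z0 in (.06,.12,.18):
    m=(P[:,2]>z0)&(P[:,1]<-.42)&(P[:,0]>.2)&(P[:,0]<.8)&(P[:,1]>-.9)
    q=P[m]; 
    if len(q):
        for x in np.arange(.2,.75,.06):
            s=q[(q[:,0]>x)&(q[:,0]<x+.06)]
            if len(s)>5: print(z0,x.round(2),"ymax",np.percentile(s[:,1],99).round(3),"zmax",s[:,2].max().round(3))
m=(P[:,1]>-.42)&(P[:,1]<.3)&(P[:,0]>.25)&(P[:,0]<.8)&(P[:,2]>.12)
print("tall mid",m.sum(), P[m].min(0),P[m].max(0))
E
```

```text
0.06 0.2 ymax -0.594 zmax 0.169
0.06 0.26 ymax -0.574 zmax 0.2
0.06 0.32 ymax -0.572 zmax 0.206
0.06 0.38 ymax -0.572 zmax 0.206
0.06 0.44 ymax -0.572 zmax 0.206
0.06 0.5 ymax -0.572 zmax 0.205
0.06 0.56 ymax -0.422 zmax 0.204
0.06 0.74 ymax -0.461 zmax 0.07
0.12 0.2 ymax -0.593 zmax 0.169
0.12 0.26 ymax -0.575 zmax 0.2
0.12 0.32 ymax -0.573 zmax 0.206
0.12 0.38 ymax -0.572 zmax 0.206
0.12 0.44 ymax -0.572 zmax 0.206
0.12 0.5 ymax -0.572 zmax 0.205
0.12 0.56 ymax -0.574 zmax 0.204
0.18 0.26 ymax -0.577 zmax 0.2
0.18 0.32 ymax -0.575 zmax 0.206
0.18 0.38 ymax -0.575 zmax 0.206
0.18 0.44 ymax -0.575 zmax 0.206
0.18 0.5 ymax -0.574 zmax 0.205
0.18 0.56 ymax -0.576 zmax 0.204
tall mid 314 [ 0.43150484 -0.1121656   0.12031858] [ 0.45835004 -0.08763633  0.13388192]
```

Emit:
drive_tool(
  targets=[
    [0.6, -0.8, 0.4, 0, 0, -1],
    [0.6, -0.8, 0.4, 0, 0, -1],
    [0.6, -0.8, 0, 0, 0, -1],
    [0.6, -0.8, 0, 0, 0, -1],
    [0.6, -0.8, 0, 0, 0, -1],
  ],
  claw=1,
  newtons=25,
)

```text
t: 1.27
eef_pos: [0.3564, 0.4714, 0.2588]
ee_rot: [-3.141, 0.0, -0.884]
force: [-0.1, 0.8, 0.0]
width: 0.088
```

Emit:
drive_tool(
  targets=[
    [0.6, -0.8, 0, 0, 0, -1],
    [0.6, -0.8, 0, 0, 0, -1],
    [0.6, -0.8, 0, 0, 0, -1],
    [0.4, -0.9, 0, 0, 0, -1],
    [0.2, -1, 0, 0, 0, -1],
  ],
)

```text
t: 1.9
eef_pos: [0.4524, 0.2993, 0.2585]
ee_rot: [-3.142, -0.0, -1.408]
force: [0.0, 0.0, -0.3]
width: 0.0879
```

Emit:
drive_tool(
  targets=[
    [0, -1, 0, 0, 0, -0.8],
    [0, -1, 0, 0, 0, -0.8],
    [0, -1, 0, 0, 0, -0.8],
    [0, -1, 0, 0, 0, -0.5],
    [0, -1, 0, 0, 0, 0],
  ],
)

```text
t: 2.52
eef_pos: [0.4516, 0.0992, 0.2589]
ee_rot: [-3.141, 0.001, -1.708]
force: [0.3, 0.1, 0.1]
width: 0.0877
```

Emit:
drive_tool(
  targets=[
    [0, -1, 0, 0, 0, 0],
    [0, -1, 0, 0, 0, 0],
    [0, -1, 0, 0, 0, 0],
    [0, -1, 0, 0, 0, 0],
    [0, -1, 0, 0, 0, 0],
  ],
)

```text
t: 3.15
eef_pos: [0.4516, -0.1008, 0.2589]
ee_rot: [-3.141, 0.0, -1.708]
force: [0.8, -0.5, 0.7]
width: 0.0875
```

Emit:
drive_tool(
  targets=[
    [0, -1, 0, 0, 0, 0],
    [0, -1, 0, 0, 0, 0],
    [0, -1, 0, 0, 0, 0],
    [0, -1, 0, 0, 0, 0],
    [0, -1, 0, 0, 0, 0],
  ],
)

```text
t: 3.78
eef_pos: [0.4517, -0.3009, 0.2588]
ee_rot: [-3.141, -0.0, -1.708]
force: [-0.0, -0.2, 0.3]
width: 0.0876
```

Emit:
drive_tool(
  targets=[
    [0, -1, 0, 0, 0, 0],
    [0.05, -0.85, -0.5, 0, 0, 0],
    [0, 0, -1, 0, 0, 0],
    [0, 0, -0.8, 0, 0, 0],
  ],
)

```text
t: 4.28
eef_pos: [0.4532, -0.3739, 0.165]
ee_rot: [3.141, 0.0, -1.709]
force: [0.1, 0.3, 0.3]
width: 0.0871
```

Emit:
drive_tool(
  targets=[
    [0, 0, -0.8, 0, 0, 0],
    [0, 0, -0.8, 0, 0, 0],
    [0, 0, -0.7, 0, 0, 0],
    [0, 0, -0.4, 0, 0, 0],
    [0, 0, -0.25, 0, 0, 0],
  ],
)

```text
t: 4.9
eef_pos: [0.4539, -0.3736, 0.0481]
ee_rot: [3.141, -0.0, -1.708]
force: [0.6, -0.0, 0.1]
width: 0.0875
```

Emit:
drive_tool(
  targets=[
    [0, 0, 0, 0, 0, 0],
    [0, 0, 0, 0, 0, 0],
    [0, 0, 0, 0, 0, 0],
    [0, 0, 0, 0, 0, 0],
    [0, 0, 0, 0, 0, 0],
  ],
  claw=0.5,
  newtons=25,
)

```text
t: 5.52
eef_pos: [0.4534, -0.3736, 0.0493]
ee_rot: [3.141, -0.0, -1.708]
force: [-3.1, 1.1, 6.2]
width: 0.0594
```

Emit:
drive_tool(
  targets=[
    [0, 0, 0.2, 0, 0, 0],
    [0, 0, 0.5, 0, 0, 0],
    [0, 0, 0.9, 0, 0, 0],
    [0, 0, 1, 0, 0, 0],
    [0, 0, 1, 0, 0, 0],
  ],
  newtons=30,
)

```text
t: 6.15
eef_pos: [0.4536, -0.3732, 0.1937]
ee_rot: [3.141, 0.0, -1.708]
force: [1.3, -0.6, -4.9]
width: 0.0591
```

Emit:
drive_tool(
  targets=[
    [0, 0.5, 1, 0, 0, 0],
    [0, 1, 0.2, 0, 0, 0],
    [0, 1, 0, 0, 0, 0],
    [0, 1, 0, 0, 0, 0],
    [0, 1, 0, 0, 0, 0],
  ],
)

```text
t: 6.78
eef_pos: [0.4534, -0.1921, 0.2406]
ee_rot: [-3.141, 0.001, -1.708]
force: [0.6, 0.6, -4.9]
width: 0.0591
```

Emit:
drive_tool(
  targets=[
    [0, 1, 0, 0, 0, 0],
    [0, 1, 0, 0, 0, 0],
    [0.1, 1, 0, 0, 0, 0],
    [0.1, 1, 0, 0, 0, 0],
    [0.1, 1, 0, 0, 0, 0],
  ],
)

```text
t: 7.4
eef_pos: [0.4654, 0.0079, 0.2407]
ee_rot: [-3.141, 0.001, -1.708]
force: [1.6, -0.4, -4.2]
width: 0.0594
```

Emit:
drive_tool(
  targets=[
    [0.1, 1, 0, 0, 0, 0],
    [0.1, 1, 0, 0, 0, 0],
    [0.04, 1, 0, 0, 0, 0],
    [0, 1, 0, 0, 0, 0],
    [0, 1, 0, 0, 0, 0],
  ],
)

```text
t: 8.02
eef_pos: [0.4749, 0.2078, 0.2406]
ee_rot: [3.141, 0.0, -1.708]
force: [0.1, -0.0, -3.1]
width: 0.059
```

Emit:
drive_tool(
  targets=[
    [0, 0.7, 0, 0, 0, 0],
    [0, 0.2, 0, 0, 0, 0],
    [0, 0, -0.8, 0, 0, 0],
    [0, 0, -1, 0, 0, 0],
    [0, 0, -0.6, 0, 0, 0],
  ],
)

```text
t: 8.65
eef_pos: [0.4744, 0.2412, 0.1427]
ee_rot: [3.14, -0.001, -1.709]
force: [0.4, 0.1, -3.1]
width: 0.059
```

```bash
cat > look.py <<'E'
from h import *
import sys
# carrier top outline and lids of the jars seen by both cameras
for c in ("top","scene"):
    im,d=arm.grab_frame(c); cv2.imwrite(f"pics/{c}{sys.argv[1]}.png",im[:,:,::-1]); P=cloud(d,c)
    for r in arm.cut_out("jar_1",c):
        q=P[r["pixels"]&(d>0)]; t=q[q[:,2]>np.percentile(q[:,2],90)-.006]
        print(c,round(r["score"],2),"lid",((t.min(0)+t.max(0))/2).round(3),"size",np.ptp(t,axis=0).round(3),"z",np.median(t[:,2]).round(4),"minz",q[:,2].min().round(3))
    for r in arm.landmark_of("jar_1",c): print("  lm",round(r["score"],2),world(r["point"],c).round(3))
s=arm.get_state(); print(s["t"],np.round(s["eef_pos"],4),np.round(s["force"],1))
E
python3 look.py 1
```

```text
top 0.84 lid [0.47  0.223 0.217] size [0.059 0.032 0.049] z 0.1975 minz 0.002
top 0.67 lid [ 0.578 -0.403  0.104] size [0.056 0.057 0.009] z 0.1046 minz -0.004
  lm 0.62 [0.471 0.24  0.088]
  lm 0.58 [ 0.582 -0.407 -0.   ]
scene 0.92 lid [ 0.582 -0.402  0.105] size [0.059 0.057 0.01 ] z 0.1051 minz -0.003
scene 0.91 lid [0.523 0.24  0.181] size [0.088 0.059 0.062] z 0.1579 minz -0.002
  lm 0.72 [0.473 0.237 0.097]
  lm 0.69 [ 0.582 -0.402  0.001]
  lm 0.35 [0.487 0.343 0.005]
8.95 [0.4762 0.2429 0.1461] [ 1.2  0.8 -3.6]
```

View pics/scene1.png

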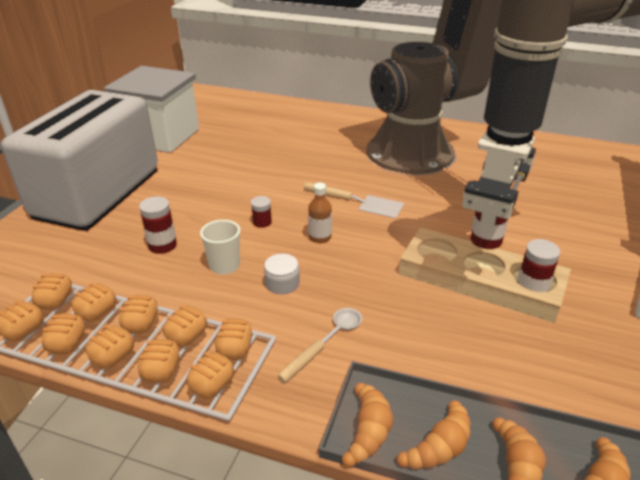

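The jar hangs upright over the middle hole (px ~488,240). I'll lower it slowly.

Emit:
drive_tool(
  targets=[
    [0, 0.04, -0.4, 0, 0, 0],
    [0, 0, -0.5, 0, 0, 0],
    [0, 0, -0.4, 0, 0, 0],
    [0, 0, -0.3, 0, 0, 0],
    [0, 0, -0.2, 0, 0, 0],
  ],
)

```text
t: 9.57
eef_pos: [0.4754, 0.244, 0.0718]
ee_rot: [3.141, -0.0, -1.708]
force: [0.1, -0.2, -3.5]
width: 0.0592
```

Emit:
drive_tool(
  targets=[
    [0, 0, -0.15, 0, 0, 0],
    [0, 0, -0.1, 0, 0, 0],
    [0, 0, -0.05, 0, 0, 0],
    [0, 0, 0, 0, 0, 0],
  ],
)

```text
t: 10.07
eef_pos: [0.4755, 0.2441, 0.0607]
ee_rot: [-3.141, 0.0, -1.708]
force: [0.7, 0.1, -3.5]
width: 0.0592
```

Emit:
drive_tool(
  targets=[
    [0, 0, -0.06, 0, 0, 0],
    [0, 0, -0.03, 0, 0, 0],
    [0, 0, -0.03, 0, 0, 0],
    [0, 0, 0, 0, 0, 0],
  ],
)

```text
t: 10.58
eef_pos: [0.4753, 0.244, 0.0557]
ee_rot: [3.141, -0.0, -1.708]
force: [0.4, 0.2, -3.6]
width: 0.0592
```

Emit:
drive_tool(
  targets=[
    [0, 0, -0.03, 0, 0, 0],
    [0, 0, 0, 0, 0, 0],
    [0, 0, -0.02, 0, 0, 0],
    [0, 0, 0, 0, 0, 0],
  ],
)

```text
t: 11.08
eef_pos: [0.4755, 0.2442, 0.0552]
ee_rot: [-3.141, 0.0, -1.707]
force: [-7.5, -1.1, 13.8]
width: 0.0594
```

Contact is felt at the expected height, so I'll release and retreat.

Emit:
drive_tool(
  targets=[
    [0, 0, 0.02, 0, 0, 0],
    [0, 0, 0, 0, 0, 0],
  ],
)

```text
t: 11.32
eef_pos: [0.4755, 0.2442, 0.0552]
ee_rot: [-3.141, 0.0, -1.707]
force: [-4.2, -0.8, 8.0]
width: 0.0594
```

Emit:
drive_tool(
  targets=[
    [0, 0, 0, 0, 0, 0],
    [0, 0, 0, 0, 0, 0],
    [0, 0, 0, 0, 0, 0],
    [0, 0, 0, 0, 0, 0],
  ],
  claw=1,
)

```text
t: 11.82
eef_pos: [0.4754, 0.2441, 0.0545]
ee_rot: [3.142, -0.0, -1.708]
force: [0.9, 0.0, -0.1]
width: 0.0865
```

Emit:
drive_tool(
  targets=[
    [0, 0, 0.4, 0, 0, 0],
    [0, 0, 0.8, 0, 0, 0],
    [0, 0, 1, 0, 0, 0],
    [0, 0, 1, 0, 0, 0],
    [0, 0, 1, 0, 0, 0],
  ],
)

```text
t: 12.45
eef_pos: [0.4753, 0.2439, 0.2239]
ee_rot: [-3.141, 0.0, -1.708]
force: [0.9, 0.2, -0.4]
width: 0.0878
```

Emit:
drive_tool(
  targets=[
    [0.16, -1, 0, 0, 0, 0],
    [0.16, -1, 0, 0, 0, 0],
    [0.16, -1, 0, 0, 0, 0],
    [0.16, -1, 0, 0, 0, 0],
    [0.16, -1, 0, 0, 0, 0],
  ],
)

```text
t: 13.08
eef_pos: [0.5074, 0.0428, 0.2226]
ee_rot: [-3.141, 0.0, -1.707]
force: [0.2, -1.1, -0.7]
width: 0.088
```

Emit:
drive_tool(
  targets=[
    [0.16, -1, 0, 0, 0, 0],
    [0.16, -1, 0, 0, 0, 0],
    [0.16, -1, 0, 0, 0, 0],
    [0.16, -1, 0, 0, 0, 0],
    [0.16, -1, 0, 0, 0, 0],
  ],
)

```text
t: 13.7
eef_pos: [0.5394, -0.1573, 0.2225]
ee_rot: [-3.142, 0.0, -1.708]
force: [0.4, 0.3, -0.1]
width: 0.0873
```

Emit:
drive_tool(
  targets=[
    [0.16, -1, 0, 0, 0, 0],
    [0.16, -1, 0, 0, 0, 0],
    [0.16, -1, 0, 0, 0, 0],
    [0.16, -1, 0, 0, 0, 0],
    [0.16, -1, 0, 0, 0, 0],
  ],
)

```text
t: 14.32
eef_pos: [0.5714, -0.3573, 0.2223]
ee_rot: [3.141, 0.0, -1.708]
force: [0.6, -0.4, 0.6]
width: 0.0876
```

```bash
python3 look.py 2
```

```text
top 0.57 lid [0.474 0.241 0.109] size [0.056 0.056 0.008] z 0.11 minz 0.003
  lm 0.59 [0.473 0.242 0.003]
scene 0.81 lid [0.476 0.243 0.111] size [0.058 0.056 0.009] z 0.1116 minz -0.0
scene 0.75 lid [ 0.582 -0.401  0.105] size [0.059 0.057 0.01 ] z 0.1053 minz -0.002
  lm 0.81 [0.474 0.242 0.01 ]
  lm 0.61 [ 0.579 -0.403 -0.001]
14.625 [ 0.5712 -0.3555  0.2224] [-1.2 -0.1  0.3]
```

The first jar is seated: its lid is at 0.111 m, which is 105 mm plus the 6 mm floor. Now the second jar.

Emit:
drive_tool(
  targets=[
    [0.12, -0.6, 0, 0, 0, 0],
    [0.12, -0.56, 0, 0, 0, 0],
    [0, 0, -0.7, 0, 0, 0],
    [0, 0, -0.9, 0, 0, 0],
    [0, 0, -0.6, 0, 0, 0],
  ],
)

```text
t: 15.25
eef_pos: [0.5807, -0.4009, 0.1333]
ee_rot: [3.141, 0.001, -1.707]
force: [-0.4, 1.2, 0.5]
width: 0.0877
```

Emit:
drive_tool(
  targets=[
    [0, 0, -0.6, 0, 0, 0],
    [0, 0, -0.6, 0, 0, 0],
    [0, 0, -0.5, 0, 0, 0],
    [0, 0, -0.3, 0, 0, 0],
    [0, 0, -0.15, 0, 0, 0],
  ],
)

```text
t: 15.88
eef_pos: [0.5811, -0.4017, 0.0484]
ee_rot: [3.141, -0.0, -1.707]
force: [0.1, -1.0, 0.4]
width: 0.0877
```

Emit:
drive_tool(
  targets=[
    [0, 0, 0, 0, 0, 0],
    [0, 0, 0, 0, 0, 0],
    [0, 0, 0, 0, 0, 0],
    [0, 0, 0, 0, 0, 0],
    [0, 0, 0, 0, 0, 0],
  ],
  claw=0.5,
)

```text
t: 16.5
eef_pos: [0.5808, -0.4025, 0.0492]
ee_rot: [-3.141, -0.0, -1.708]
force: [-3.0, 0.4, 5.7]
width: 0.0596
```

Emit:
drive_tool(
  targets=[
    [0, 0, 0.2, 0, 0, 0],
    [0, 0, 0.6, 0, 0, 0],
    [0, 0, 1, 0, 0, 0],
    [0, 0, 1, 0, 0, 0],
    [0, 0, 1, 0, 0, 0],
  ],
)

```text
t: 17.12
eef_pos: [0.5807, -0.4019, 0.2012]
ee_rot: [3.141, 0.001, -1.708]
force: [0.6, -1.5, -3.8]
width: 0.0599
```

Emit:
drive_tool(
  targets=[
    [-0.1, 0.6, 1, 0, 0, 0],
    [-0.22, 1, 0, 0, 0, 0],
    [-0.22, 1, 0, 0, 0, 0],
    [-0.22, 1, 0, 0, 0, 0],
    [-0.22, 1, 0, 0, 0, 0],
  ],
)

```text
t: 17.75
eef_pos: [0.5411, -0.2168, 0.2402]
ee_rot: [3.141, 0.001, -1.708]
force: [1.1, 0.7, -4.6]
width: 0.0602
```

Emit:
drive_tool(
  targets=[
    [-0.22, 1, 0, 0, 0, 0],
    [-0.22, 1, 0, 0, 0, 0],
    [-0.22, 1, 0, 0, 0, 0],
    [-0.22, 1, 0, 0, 0, 0],
    [-0.22, 1, 0, 0, 0, 0],
  ],
)

```text
t: 18.38
eef_pos: [0.497, -0.0169, 0.2404]
ee_rot: [3.141, 0.001, -1.708]
force: [1.2, -0.2, -4.3]
width: 0.0595
```

Emit:
drive_tool(
  targets=[
    [-0.2, 1, 0, 0, 0, 0],
    [-0.2, 1, 0, 0, 0, 0],
    [-0.2, 1, 0, 0, 0, 0],
    [-0.2, 0.8, 0, 0, 0, 0],
    [-0.09, 0.37, 0, 0, 0, 0],
  ],
)

```text
t: 19.0
eef_pos: [0.4614, 0.1499, 0.2404]
ee_rot: [3.141, 0.0, -1.706]
force: [0.9, -0.4, -3.6]
width: 0.0598
```

Emit:
drive_tool(
  targets=[
    [0, 0, 0, 0, 0, 0],
    [0, 0, -0.7, 0, 0, 0],
    [0, 0, -0.9, 0, 0, 0],
    [0, 0, -0.7, 0, 0, 0],
    [0, 0, 0, 0, 0, 0],
  ],
)

```text
t: 19.62
eef_pos: [0.461, 0.1467, 0.1468]
ee_rot: [3.138, -0.003, -1.709]
force: [-0.6, 0.6, -4.2]
width: 0.0592
```

```bash
python3 look.py 3
```

```text
top 0.93 lid [0.453 0.138 0.222] size [0.061 0.051 0.05 ] z 0.2019 minz 0.003
top 0.52 lid [0.445 0.194 0.127] size [0.018 0.071 0.153] z 0.0556 minz 0.007
  lm 0.69 [0.461 0.143 0.096]
  lm 0.4 [0.474 0.242 0.003]
scene 0.89 lid [0.507 0.149 0.193] size [0.095 0.057 0.06 ] z 0.1704 minz 0.102
scene 0.59 lid [0.476 0.243 0.111] size [0.062 0.056 0.009] z 0.1117 minz -0.003
  lm 0.87 [0.473 0.24  0.008]
  lm 0.6 [0.461 0.149 0.1  ]
19.925 [0.4629 0.1488 0.1498] [ 0.6 -0.6 -4.3]
```

View pics/scene3.png

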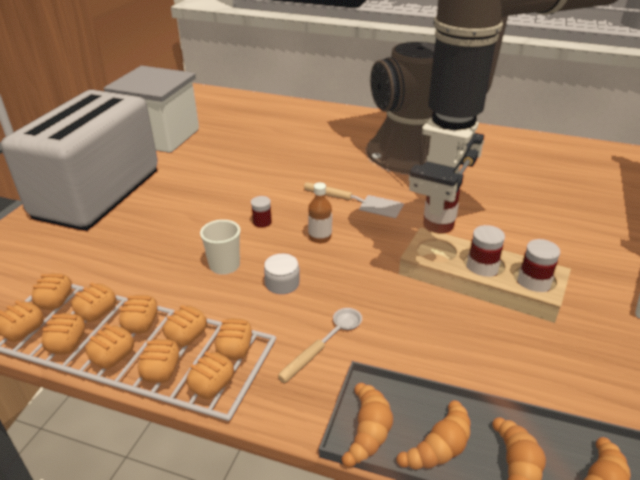

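The middle jar stands in its hole (487,250). The second jar is upright over the last hole (440,215), so I'll lower it the same way.

Emit:
drive_tool(
  targets=[
    [0, 0.03, -0.5, 0, 0, 0],
    [0, 0, -0.5, 0, 0, 0],
    [0, 0, -0.4, 0, 0, 0],
    [0, 0, -0.3, 0, 0, 0],
    [0, 0, -0.2, 0, 0, 0],
  ],
)

```text
t: 20.55
eef_pos: [0.4624, 0.1498, 0.0725]
ee_rot: [-3.141, 0.0, -1.708]
force: [-0.3, -0.3, -3.5]
width: 0.0596
```

Emit:
drive_tool(
  targets=[
    [0, 0, -0.15, 0, 0, 0],
    [0, 0, -0.1, 0, 0, 0],
    [0, 0, -0.05, 0, 0, 0],
    [0, 0, 0, 0, 0, 0],
  ],
)

```text
t: 21.05
eef_pos: [0.4622, 0.1497, 0.0606]
ee_rot: [-3.142, 0.0, -1.708]
force: [-0.2, 0.1, -4.3]
width: 0.0597
```

Emit:
drive_tool(
  targets=[
    [0, 0, -0.06, 0, 0, 0],
    [0, 0, -0.03, 0, 0, 0],
    [0, 0, -0.03, 0, 0, 0],
    [0, 0, 0, 0, 0, 0],
  ],
)

```text
t: 21.55
eef_pos: [0.4621, 0.1496, 0.0557]
ee_rot: [3.141, -0.0, -1.708]
force: [0.3, -0.3, -3.1]
width: 0.0597
```

Emit:
drive_tool(
  targets=[
    [0, 0, -0.02, 0, 0, 0],
    [0, 0, 0, 0, 0, 0],
    [0, 0, 0, 0, 0, 0],
  ],
)

```text
t: 21.92
eef_pos: [0.4622, 0.1497, 0.0551]
ee_rot: [-3.141, 0.0, -1.708]
force: [-1.0, -0.6, -0.3]
width: 0.0594
```

Contact is just beginning; one small step more, then release.

Emit:
drive_tool(
  targets=[
    [0, 0, -0.015, 0, 0, 0],
    [0, 0, 0, 0, 0, 0],
  ],
)

```text
t: 22.18
eef_pos: [0.4623, 0.1498, 0.0551]
ee_rot: [-3.141, 0.0, -1.707]
force: [-4.9, 0.1, 7.6]
width: 0.0597
```

Emit:
drive_tool(
  targets=[
    [0, 0, 0, 0, 0, 0],
    [0, 0, 0, 0, 0, 0],
    [0, 0, 0, 0, 0, 0],
    [0, 0, 0, 0, 0, 0],
    [0, 0, 0, 0, 0, 0],
  ],
  claw=1,
)

```text
t: 22.8
eef_pos: [0.4622, 0.1497, 0.0543]
ee_rot: [-3.142, -0.0, -1.708]
force: [0.6, 0.4, -0.0]
width: 0.0874
```

Emit:
drive_tool(
  targets=[
    [0, 0, 0.4, 0, 0, 0],
    [0, 0, 0.8, 0, 0, 0],
    [0, 0, 1, 0, 0, 0],
    [0, 0, 1, 0, 0, 0],
    [0, 0, 1, 0, 0, 0],
  ],
)

```text
t: 23.42
eef_pos: [0.462, 0.1495, 0.2237]
ee_rot: [-3.142, 0.0, -1.708]
force: [-0.4, 1.2, 0.1]
width: 0.0877
```

Emit:
drive_tool(
  targets=[
    [0, -1, 0, 0, 0, 0],
    [0, -1, 0, 0, 0, 0],
    [0, -1, 0, 0, 0, 0],
    [0, -0.5, 0, 0, 0, 0],
    [0, 0, 0, 0, 0, 0],
  ],
)

```text
t: 24.05
eef_pos: [0.4619, 0.0085, 0.2224]
ee_rot: [3.142, -0.0, -1.71]
force: [0.5, 0.5, 0.8]
width: 0.0877
```

```bash
python3 look.py 4; python3 -c "
import cv2
cv2.imwrite('pics/c4.png',cv2.hconcat([cv2.resize(cv2.imread('pics/top4.png'),(400,300)),cv2.resize(cv2.imread('pics/scene4.png')[200:350,380:580],(400,300))]))"
```

```text
top 0.88 lid [0.439 0.094 0.325] size [0.058 0.163 0.439] z 0.1102 minz 0.011
top 0.64 lid [0.43  0.127 0.331] size [0.053 0.217 0.524] z 0.0769 minz 0.017
  lm 0.78 [0.468 0.146 0.003]
  lm 0.55 [0.475 0.243 0.005]
scene 0.8 lid [0.476 0.242 0.111] size [0.059 0.055 0.009] z 0.1115 minz 0.029
scene 0.74 lid [0.465 0.149 0.111] size [0.058 0.056 0.009] z 0.1115 minz 0.028
  lm 0.61 [0.459 0.151 0.007]
  lm 0.55 [0.477 0.244 0.01 ]
24.35 [0.4622 0.0103 0.2223] [ 0.1  0.2 -0.3]
```

View pics/c4.png

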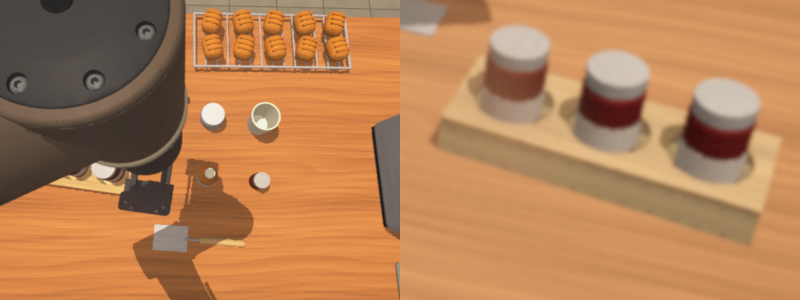

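The right-hand crop shows all three jars upright in the carrier's holes (lids at ~518,45; 617,70; 725,100 in the combined picture). The bystanders in the left half are where they were, and the gripper is clear.

```bash
python3 -c "
from station import arm
print(arm.job_done())"
```

```text
the job is handed in; nothing more can be done
None
```

Both loose 60 mm jam jars are now in the carrier's two empty holes, one in the middle and one in the end hole. I lowered each slowly until contact (peak about 14 N at the wrist), then released it. The job was handed in at about 24 s of the 58 s allowed.

**Last checks:** The scene camera put both lids at z = 0.111 m, which matches a 105 mm jar on the 6 mm floor. Their centres were within about 4 mm of the hole centres. All three jars looked upright, the one already in the carrier was still in its hole, and the gripper was clear with no force on it.

**One disagreement:** In the last top-camera picture the arm hid part of the carrier, so that camera's lid measurements were useless. I relied on the scene camera and the trained networks' landmark positions, which agreed.

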